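# Set a toy chassis in the sloping spring stand

## Task

Take the toy-car chassis that stands by itself near the front of the table and set it up on the tilting work stand so that its four wheels hang free: frame lying flat along the sloping saddle, one end against the low lip and the other held by the sprung jaw, either way round. Set it down gently, without ramming it, do not push the saddle off the slope it is set to, let go of it, and leave the other things where they are.

Things in the scene. Friction and masses are not known exactly. Their poses are not given: they have to be found in the camera images.
- chassis: Loose toy-car chassis, 85 g: black frame 24 mm wide (x), 108 mm long (y -54 to 54), 19 to 46 mm above the origin; four fixed lime tyres, 48 mm diameter, axles at y = +-33, 24 mm up, tyres from 21 to 41 mm each side in x (42 mm free between left and right tyres, 18 mm between front and rear at axle height). Origin: centre of underside, level with the tyre bottoms; z up.
- stand: Fixed grey tilting work stand that carries saddle and jaw. Base plate 150 x 100 mm (x, y), 12 mm high. Origin: centre of the underside; x points from the low end of the saddle (lip) to its high end (jaw). The friction hinge of the saddle lies along y, 62 mm above the origin.
- seat (a point): Point on the top face of the saddle (34 mm wide bar), 45 mm off the hinge, where the middle of a loaded frame rests. Axes: x up the slope, y across, z square off the seat; they tilt with the saddle. The underside of the frame lies on it when loaded, so the chassis origin is then at z = -19 mm here; the bar is 10 mm thick and clear of the tyres.
- seat_top_end (a point): Point on the saddle's top face at its high end, 80 mm up the slope from point seat.
- saddle (a joint): Slope of the saddle in rad: 0 level, growing as the jaw end goes up; it is held by friction only and gives way above about 2 N m.
- jaw (a joint): How far the sprung jaw is pushed back up the slope, in m: 0 free, 0.010 with a chassis frame properly between lip and jaw, hard end at 0.018; about 2.4 N at 0, 4.6 N at 0.010, 6 N at 0.016.
- shell: Loose toy-car body shell, 63 x 113 x 48 mm, a bystander. Origin: centre of the underside.
- wood: Loose wooden block, 36 x 90 x 32 mm, a bystander. Origin: centre of the underside.
- screwdriver: Loose screwdriver, 186 mm long, 26 mm thick handle, a bystander. Origin: under its middle.
- chassis_grip (a point): Where to take the chassis: middle of the frame, 41 mm above the chassis origin, axes as the chassis. Fingers go either side of the frame (closing along x, 24 mm), between front and rear tyres; fingertips not deeper than 36 mm above the chassis origin, or the tyres are in the way.
- lip (a point): Foot of the inner face of the fixed lip at the low end of the saddle, 54 mm down the slope from seat, same axes. The lip stands 8 mm above the seat face and is 10 mm thick, 34 mm wide.
- jaw_face (a point): Foot of the inner face of the sprung steel jaw, moving with it; 44 mm up the slope from seat when free, same axes. The jaw stands 18 mm above the seat face, 34 mm wide, 10 mm thick. Free opening lip to jaw 98 mm, frame 108 mm: the frame's upper end must push the jaw back until its lower end passes inside the lip. Behind it an end bracket of equal height.

How it is judged:
At the end, for the whole second after the job is handed in: The chassis lies right way up on the saddle, flat (within 4 degrees and 3 mm of the seat, in line within 4 degrees, not more than 7 mm to one side), its frame between lip and jaw (within 3 mm along the slope, the jaw pushed back 7.5 to 12.5 mm by it), at rest and released (x of chassis in the frame of seat between -0.003 and 0.003 m and y of chassis in the frame of seat between -0.007 and 0.007 m and z of chassis in the frame of seat between -0.022 and -0.016 m and angle between the y axis of chassis and the x axis of seat, either way round below 0.07 rad and angle between the z axis of chassis and the z axis of seat, either way round below 0.07 rad and angle between chassis's own z axis and vertical below 1.2 rad and value of joint jaw between 0.0075 and 0.0125 m and linear speed of chassis below 0.01 m/s); the robot touches nothing.
It fails at once if the saddle's slope is changed (its high end moves more than 8 mm) (distance of seat_top_end from where it was at the start of the episode above 0.008 m).
It fails at once if the chassis is rammed or squeezed on the stand with more than 45 N (contact force between chassis and stand above 45 N).
It fails at once if the body shell is moved more than 25 mm (distance of shell from where it was at the start of the episode above 0.025 m).
It fails at once if the wooden block is moved more than 25 mm (distance of wood from where it was at the start of the episode above 0.025 m).
It fails at once if the screwdriver is moved more than 25 mm (distance of screwdriver from where it was at the start of the episode above 0.025 m).
It also fails if it takes over 48 s, if anything falls off the work surface, if the arm or the gripper's body presses on something with over 40 N, if the wrist force passes 120 N, or if a joint passes its speed limit or range.

## Robot

A 6-joint arm with a two-finger parallel gripper is mounted at the origin on a cart in front of the work surface, level with it; the furniture and walls round the work are solid. World frame = base frame: x ahead of the robot, y to its left, z up, the work surface at z = 0. Lengths are in m, angles in rad, forces in N, time in s.
With the tool pointing down it reaches from about 0.25 to 0.725 m from the base axis. Payload 4 kg.
Tool frame: the origin (TCP) lies at the very end of the fingers, on their centre line; the grasp point (between the pads) lies 19 mm behind it; z points along the fingers, y is the line along which they close (so a half turn about z gives the same grasp; the last joint's range is limited). The gripper opens to 85 mm and grips with 20 to 120 N. Pads are 22 mm wide; open, the fingers measure 114 mm over their backs; the gripper's body (76 mm by 85 mm) begins 54 mm behind the grasp point. The pads swing forward as they close: fully open they stand 13 mm farther back than shut.
Start: joints at [-1.133, 0.241, 0.005, 1.335, 0, 1.571], TCP at [0.212, -0.453, 0.231] pointing down, gripper open.
Joint ranges: [-2.72, 2.72], [-1.05, 1.87], [-1.09, 1.28], [-1.99, 2.15], [-1.42, 1.44], [-3.14, 3.14]. Speed limits (rad/s): [2.79, 2.79, 3.14, 3.14, 3.14, 3.14].

## Interface

Orientations are given as a unit quaternion [x, y, z, w].
In Python, from workcell import monitor, viewer, job gives the robot as it stands.
- The arm moves only by the tool arm_command, never from a script. Its argument "increments" is a list of rows, each an object of numbers: "dx", "dy", "dz": the shift along the tool's x, y, z in cm; "wx", "wy", "wz": the turn, a rotation vector about the tool's x, y, z in rad; "grip": the finger opening in cm, from 0 to 8.54. In form: [{"dx": .., "dy": .., "dz": .., "wx": .., "wy": .., "wz": .., "grip": ..}, ...]. A call has 1 to 10 rows; each row is the pose to reach, as a shift and turn from the pose commanded when the call began, along the tool's axes at that moment; what a row does not reach only later rows make up. A row lasts 1/10 s, in which the tool goes at most 50 mm and 8.59 degrees, less where a joint would pass 70% of its speed; a pose out of reach is approached as far as the arm can. A call with a gripper value outside its range is refused whole. The fingers move at their own pace and stop on an object; the grip force is fixed at half the most. Time passes only in rows, so rows that repeat a pose let the fingers close. It gives the time, the measured TCP pose, the force, the opening and the grip force at its end, in the units of the state.
- monitor.get_obs(): the state, without advancing time (a new reading comes with each control period).
- viewer.camera(name): name is "scene" or "top"; returns (picture, depth): 480x640x3 uint8, red, green, blue; 480x640 float32, m along the optical axis (not along the pixel's ray), 0 where there is no reading.
- viewer.get_calibration(name): a dict with "fovy" (degrees; the focal length in pixels is half the picture's height over the tangent of half this angle, whatever the lens; pixels are square), "cx", "cy" (the principal point, pixels), "view" (4x4, takes a point from world to camera coordinates). Camera axes: x right, y up, looking along -z (the intrinsics and any distortion apply to the point x, -y, -z); pixel columns grow to the right and rows downward; lengths in m; the calibration is good to about 2 mm. A picture is of the moment at which its call begins. get_calibration takes no time and is no camera call.
- job.job_done(): hands the job in; it is judged then, once.
The state is a dict: "clock": time; "joint_pos": joint angles; "joint_vel": joint speeds; "tau": joint torques, N m; "eef_pos": TCP position; "tool_rot": TCP orientation; "ft_force": force on the tool from outside, world axes, zero at the start; "ft_torque": the same for the moment, N m; "grip_width": finger opening in m; "grasp_force": force on a finger pad.
Only numpy, scipy, OpenCV 4.12 (cv2) and the standard library are available. Lean on these libraries where they do the work, as an engineer would, in place of code of your own. Each camera call takes 0.05 s, during which the arm holds its last target. There are 200 camera calls.

## Working session

There is one attempt and no reset: what is moved stays moved. The work goes in short steps, Python scripts to look and compute and a tool call to move; the robot and the scene stay as the last step left them, time stands still between calls to the robot, and variables do not carry over. Pictures are saved under pics/ and viewed, at most 10 in all, crops included, and the job is handed in when it is done.

Besides the shell and the picture viewer there is one more tool, called after "Call:" by a JSON object that holds its "method" and its "body", one argument or row to a line. arm_command: Moves the arm, as the interface text tells. Its arguments: {"type":"object","properties":{"increments":{"type":"array","items":{"type":"object","properties":{"dx":{"type":"number"},"dy":{"type":"number"},"dz":{"type":"number"},"wx":{"type":"number"},"wy":{"type":"number"},"wz":{"type":"number"},"grip":{"type":"number"}}}}},"required":["increments"]}

```bash
ls; mkdir -p pics
python3 - <<'E'
from workcell import monitor, viewer, job
import cv2,numpy as np
print(monitor.get_obs())
for n in("scene","top"):
    p,d=viewer.camera(n); c=viewer.get_calibration(n); print(n,c)
    np.savez(f"pics/{n}0.npz",p=p,d=d); cv2.imwrite(f"pics/{n}0.png",p[...,::-1]); print((d>0).mean(),d.min(),d.max())
E
```

```text
pics
{'clock': 0.0, 'joint_pos': array([-1.13301304e+00,  2.41402457e-01,  3.70635061e-03,  1.33517470e+00,
       -6.74515811e-06,  1.57080524e+00]), 'joint_vel': array([-6.22787496e-04, -6.43475599e-04, -2.36111008e-03, -1.02226222e-03,
        5.82106949e-05,  7.03595453e-04]), 'tau': array([ 8.45658997e-05, -3.72315145e+01,  2.52408350e+01,  1.68355537e-02,
        6.50698576e-05, -2.01048159e-06]), 'eef_pos': array([ 0.21169713, -0.45227634,  0.23041137]), 'tool_rot': array([ 9.76139168e-01,  2.17143382e-01, -2.28530724e-04, -1.01175534e-03]), 'ft_force': array([ 0.08297946, -0.05814033,  0.44800606]), 'ft_torque': array([ 0.03968359,  0.03559352, -0.02554296]), 'grasp_force': 0.0, 'grip_width': 0.08503848443343377}
scene {'fovy': 47.49296122319948, 'cx': 304.62044159183904, 'cy': 238.04891976387307, 'view': array([[-0.76428894, -0.64438962, -0.02498858,  0.32001213],
       [ 0.31415299, -0.40588746,  0.85823264, -0.29140709],
       [-0.56317876,  0.64808748,  0.51265222, -0.92057715],
       [ 0.        ,  0.        ,  0.        ,  1.        ]])}
0.99228515625 0.0 3.999956
top {'fovy': 53.5145569726082, 'cx': 320.31619846965685, 'cy': 237.0736807651561, 'view': array([[ 0.0207134 , -0.99973736,  0.00980685, -0.10311146],
       [ 0.9883544 ,  0.02195464,  0.15057744, -0.53198886],
       [-0.1507532 ,  0.00657367,  0.98854957, -1.03090366],
       [ 0.        ,  0.        ,  0.        ,  1.        ]])}
0.9959049479166666 0.0 2.0208938
```

View pics/scene0.png

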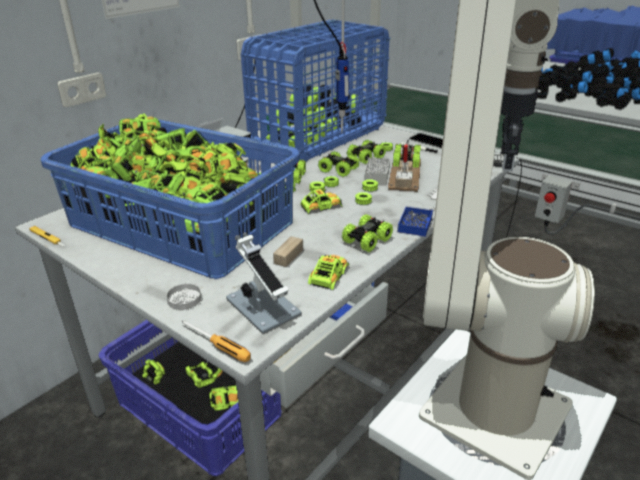

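View pics/top0.png

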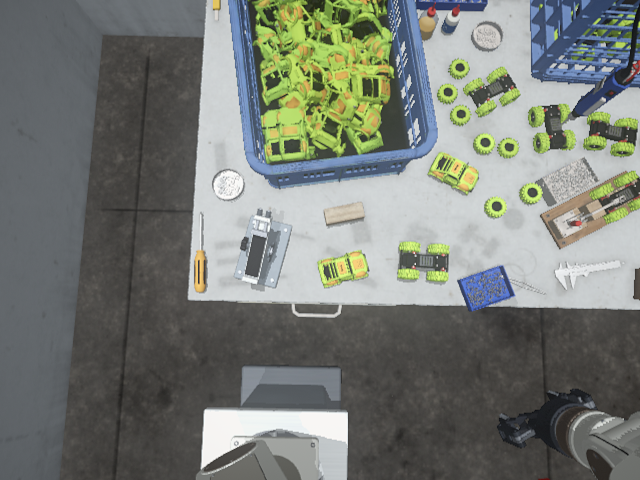

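The scene view shows the saddle sloping from its low end at (295,310) up to the jaw at (245,240), with the chassis at (367,232). In the top view the chassis is at (425,262), lying left-right. The stand is at (262,250) with its high end at about (262,215), the shell is at (343,268), the wood at (344,213) and the screwdriver at (200,260).

```bash
cat > h.py <<'E'
import numpy as np,cv2
from workcell import monitor, viewer, job
def cloud(n,p,d):
    c=viewer.get_calibration(n); f=240/np.tan(np.radians(c["fovy"]/2))
    v,u=np.mgrid[:480,:640]
    P=np.stack([(u-c["cx"])/f*d,-(v-c["cy"])/f*d,-d],-1)
    V=c["view"]; return (P-V[:3,3])@V[:3,:3]
def proj(n,X):
    c=viewer.get_calibration(n); f=240/np.tan(np.radians(c["fovy"]/2)); V=c["view"]
    q=np.atleast_2d(X)@V[:3,:3].T+V[:3,3]; return np.c_[c["cx"]+f*q[:,0]/-q[:,2],c["cy"]-f*q[:,1]/-q[:,2]]
def ray(n,uv):
    c=viewer.get_calibration(n); f=240/np.tan(np.radians(c["fovy"]/2)); V=c["view"]
    uv=np.atleast_2d(uv); r=np.c_[(uv[:,0]-c["cx"])/f,-(uv[:,1]-c["cy"])/f,-np.ones(len(uv))]@V[:3,:3]
    return -V[:3,:3].T@V[:3,3],r
def plane(n,uv,z):
    o,r=ray(n,uv); return o+r*((z-o[2])/r[:,2])[:,None]
E
python3 - <<'E'
from h import *
o=[]
for n,(x,y,w,hh) in dict(top=(225,195,80,100),scene=(215,225,90,112)).items():
    z=np.load(f"pics/{n}0.npz"); C=cloud(n,z["p"],z["d"]); np.save(f"pics/{n}C.npy",C)
    o.append(cv2.resize(z["p"][y:y+hh,x:x+w],(400,500),interpolation=cv2.INTER_CUBIC))
    for (u,v) in ([(340,235),(300,270),(390,290)] if n=="top" else [(330,300),(200,290)]): print(n,u,v,C[v,u].round(4))
cv2.imwrite("pics/crop.png",np.hstack(o)[...,::-1])
C=np.load("pics/topC.npy")
# profile along saddle mid
for v in range(205,290,2): print(v,[C[v,u].round(3).tolist() for u in (250,256,262,268)])
E
```

```text
top 340 235 [ 0.5464 -0.138  -0.0013]
top 300 270 [ 0.4625 -0.0465 -0.0029]
top 390 290 [ 0.4208 -0.2555 -0.0036]
scene 330 300 [ 0.4065 -0.0718 -0.0016]
scene 200 290 [0.6378 0.0984 0.0187]
205 [[0.614, 0.076, -0.002], [0.614, 0.061, -0.001], [0.614, 0.047, -0.001], [0.614, 0.033, -0.001]]
207 [[0.609, 0.076, -0.003], [0.609, 0.061, -0.001], [0.61, 0.048, -0.006], [0.609, 0.033, 0.001]]
209 [[0.604, 0.075, -0.001], [0.604, 0.061, -0.001], [0.604, 0.047, 0.002], [0.605, 0.033, -0.003]]
211 [[0.599, 0.075, -0.003], [0.599, 0.061, -0.0], [0.569, 0.029, 0.147], [0.569, 0.017, 0.15]]
213 [[0.594, 0.075, -0.0], [0.594, 0.06, 0.003], [0.565, 0.029, 0.146], [0.564, 0.016, 0.152]]
215 [[0.589, 0.075, -0.0], [0.56, 0.041, 0.15], [0.563, 0.03, 0.136], [0.561, 0.016, 0.149]]
217 [[0.585, 0.074, -0.001], [0.555, 0.04, 0.151], [0.556, 0.028, 0.15], [0.556, 0.016, 0.15]]
219 [[0.578, 0.073, 0.01], [0.552, 0.04, 0.148], [0.552, 0.028, 0.149], [0.552, 0.016, 0.152]]
221 [[0.572, 0.072, 0.013], [0.552, 0.043, 0.127], [0.551, 0.03, 0.132], [0.548, 0.016, 0.151]]
223 [[0.568, 0.072, 0.012], [0.546, 0.0
[... 2516 characters left out ...]
11], [0.449, 0.026, 0.008]]
277 [[0.438, 0.057, 0.081], [0.439, 0.044, 0.082], [0.444, 0.039, 0.011], [0.444, 0.026, 0.008]]
279 [[0.434, 0.056, 0.088], [0.434, 0.044, 0.083], [0.439, 0.039, 0.011], [0.439, 0.026, 0.01]]
281 [[0.43, 0.056, 0.085], [0.43, 0.043, 0.088], [0.434, 0.039, 0.013], [0.434, 0.025, 0.015]]
283 [[0.43, 0.068, -0.002], [0.426, 0.043, 0.085], [0.43, 0.038, 0.014], [0.43, 0.025, 0.009]]
285 [[0.425, 0.067, 0.001], [0.426, 0.054, 0.0], [0.426, 0.04, 0.001], [0.426, 0.025, 0.009]]
287 [[0.421, 0.067, 0.002], [0.421, 0.054, -0.001], [0.421, 0.04, -0.001], [0.422, 0.026, 0.001]]
289 [[0.416, 0.067, -0.0], [0.416, 0.053, -0.001], [0.417, 0.04, -0.002], [0.417, 0.026, -0.003]]
```

View pics/crop.png

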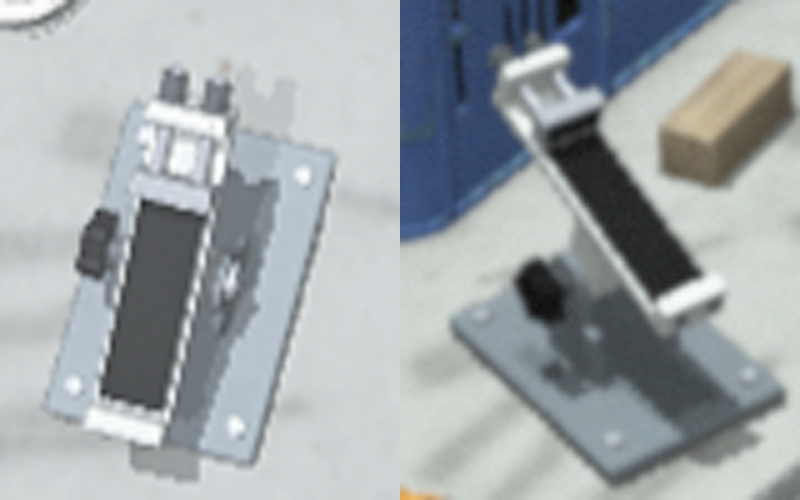

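The crop shows the black pad of the saddle in the top view, running from the white lip at about (250,282) up to the grey jaw at about (260,231), with the bracket behind. The scene view shows the same parts.

Run:
```python
from h import *
def fit(P):
    c=np.median(P,0)
    for _ in range(5):
        k=np.abs((P-c)@np.linalg.svd(P-P.mean(0),full_matrices=0)[2][2])<.004; P=P[k]; c=P.mean(0)
    n=np.linalg.svd(P-c,full_matrices=0)[2][2]; return c,n*np.sign(n[2])
for n in("top","scene"):
    z=np.load(f"pics/{n}0.npz"); C=np.load(f"pics/{n}C.npy") ; p=z["p"].astype(int)
    hsv=cv2.cvtColor(z["p"],cv2.COLOR_RGB2HSV)
    X,Y,Z=C[...,0],C[...,1],C[...,2]
    tb=(abs(Z)<.01)&(X>.42)&(X<.6)&(Y>-.35)&(Y<-.02)&(hsv[...,1]<40); print(n,"table z",np.median(Z[tb]))
    t=np.abs(Z)<.01
    print(" table fit",fit(C[tb])[1].round(4))
    pad=(p.max(-1)<75)&(X>.42)&(X<.55)&(Y>0)&(Y<.07)&(Z>.07)&(Z<.15)
    nl,lab,st,ce=cv2.connectedComponentsWithStats(pad.astype(np.uint8)); i=1+st[1:,4].argmax(); pad=lab==i
    c,nn=fit(C[cv2.erode(pad.astype(np.uint8),np.ones((3,3)))>0]); print(" pad",pad.sum(),c.round(4),nn.round(4),"slope",np.arccos(nn[2]))
    # cast contour to plane
    r=cv2.minAreaRect(np.argwhere(pad)[:,::-1].astype(np.float32))
    q=np.argwhere(pad)[:,::-1].astype(float); o,R=ray(n,q); W=o+R*(((c-o)@nn)/(R@nn))[:,None]
    yaw=np.arctan2(nn[1],nn[0]); 
    ax=np.cross([0,0,1],nn);ax/=np.linalg.norm(ax)
    U=np.cross(ax,nn);U*=np.sign(U[2]);V=np.cross(nn,U)
    ab=np.c_[(W-c)@U,(W-c)@V]; rect=cv2.minAreaRect((ab*1000).astype(np.float32)); print(" U",U.round(4),"rect",rect)
    b=cv2.boxPoints(rect)/1000; print(" corners",(c+b[:,:1]*U+b[:,1:]*V).round(4).tolist())
    # base plate
    gm=(abs(Z-.011)<.006)&(X>.40)&(X<.62)&(Y>-.04)&(Y<.12)&(p[...,2]-p[...,0]>8)
    pts=C[gm]; print(" base",gm.sum(),cv2.minAreaRect((pts[:,:2]*1000).astype(np.float32)),np.median(pts[:,2]))
    # chassis
    lime=(hsv[...,0]>25)&(hsv[...,0]<50)&(hsv[...,1]>120)&(X>.38)&(X<.62)&(Y<-.2)&(Y>-.36)&(Z>-.01)&(Z<.07)
    L=C[lime]; print(" lime",len(L),L.min(0).round(3),L.max(0).round(3))
    nl,lab,st,ce=cv2.connectedComponentsWithStats(lime.astype(np.uint8))
    for i in range(1,nl):
        if st[i,4]>30: Q=C[lab==i]; print("  ",ce[i].round(1),st[i,4],np.median(Q,0).round(4),np.percentile(Q[:,2],97).round(4),cv2.minAreaRect((Q[Q[:,2]>.03][:,:2]*1000).astype(np.float32)) if (Q[:,2]>.03).sum()>4 else"")
    fr=(p.max(-1)<70)&(X>.38)&(X<.62)&(Y<-.2)&(Y>-.36)&(Z>.03)&(Z<.06)
    Q=C[fr]; print(" frame",fr.sum(),np.median(Q,0).round(4),cv2.minAreaRect((Q[:,:2]*1000).astype(np.float32)))
```

```text
top table z -0.0010581843918747
 table fit [6.e-04 1.e-04 1.e+00]
  return _methods._mean(a, axis=axis, dtype=dtype,
  ret = um.true_divide(
<stdin>:5: RuntimeWarning: Mean of empty slice.
Traceback (most recent call last):
IndexError: index 2 is out of bounds for axis 0 with size 0
```

```bash
cat > m.py <<'E'
from h import *
import sys
def fit(P):
    for _ in range(4):
        c=np.median(P,0); n=np.linalg.svd(P-P.mean(0),full_matrices=0)[2][2]; e=(P-P.mean(0))@n; P=P[abs(e)<max(.004,2*e.std())]
    c=P.mean(0); n=np.linalg.svd(P-c,full_matrices=0)[2][2]; return c,n*np.sign(n[2])
def rectw(Q): return [np.round(a,1).tolist() for a in cv2.minAreaRect((Q[:,:2]*1000).astype(np.float32))]
for n in("top","scene"):
    z=np.load(f"pics/{n}0.npz"); C=np.load(f"pics/{n}C.npy") ; p=z["p"].astype(int)
    hsv=cv2.cvtColor(z["p"],cv2.COLOR_RGB2HSV)
    X,Y,Z=C[...,0],C[...,1],C[...,2]
    tb=(abs(Z)<.01)&(X>.42)&(X<.6)&(Y>-.35)&(Y<-.02)&(hsv[...,1]<40); print(n,"table z",np.median(Z[tb]))
    pad=(p.max(-1)<115)&(X>.42)&(X<.55)&(Y>0)&(Y<.07)&(Z>.07)&(Z<.15)
    nl,lab,st,ce=cv2.connectedComponentsWithStats(pad.astype(np.uint8)); i=1+st[1:,4].argmax(); pad=lab==i
    c,nn=fit(C[cv2.erode(pad.astype(np.uint8),np.ones((3,3)))>0]); print(" pad",pad.sum(),c.round(4),nn.round(4),"slope",np.arccos(nn[2]))
    q=np.argwhere(pad)[:,::-1].astype(float); o,R=ray(n,q); W=o+R*(((c-o)@nn)/(R@nn))[:,None]
    ax=np.cross([0,0,1],nn);ax/=np.linalg.norm(ax)
    U=np.cross(ax,nn);U*=np.sign(U[2]);V=np.cross(nn,U)
    ab=np.c_[(W-c)@U,(W-c)@V]; rect=cv2.minAreaRect((ab*1000).astype(np.float32)); print(" U",U.round(4),"rect",rect)
    b=cv2.boxPoints(rect)/1000; print(" corners",(c+b[:,:1]*U+b[:,1:]*V).round(4).tolist())
    gm=(abs(Z-.011)<.006)&(X>.40)&(X<.62)&(Y>-.04)&(Y<.12)&(p[...,2]-p[...,0]>8)
    gm=cv2.morphologyEx(gm.astype(np.uint8),cv2.MORPH_OPEN,np.ones((3,3)))>0
    pts=C[gm]; print(" base",gm.sum(),rectw(pts),np.median(pts[:,2]))
    lime=(hsv[...,0]>25)&(hsv[...,0]<50)&(hsv[...,1]>120)&(X>.38)&(X<.62)&(Y<-.2)&(Y>-.36)&(Z>-.01)&(Z<.07)
    nl,lab,st,ce=cv2.connectedComponentsWithStats(lime.astype(np.uint8))
    for i in range(1,nl):
        if st[i,4]>30: Q=C[lab==i]; T=Q[Q[:,2]>.03]; print("  ",ce[i].round(1),st[i,4],np.median(Q,0).round(4),np.percentile(Q[:,2],97).round(4),rectw(T) if len(T)>4 else"")
    fr=(p.max(-1)<80)&(X>.38)&(X<.62)&(Y<-.2)&(Y>-.36)&(Z>.035)&(Z<.06)
    Q=C[fr]; print(" frame",fr.sum(),np.median(Q,0).round(4),rectw(Q))
E
python3 m.py
```

```text
top table z -0.0010581843918747
 pad 526 [0.483  0.046  0.1009] [-0.3704  0.1042  0.923 ] slope 0.3949915968992785
 U [ 0.8885 -0.2499  0.3848] rect ((-0.9969863891601562, -0.10811901092529297), (88.57736206054688, 27.892444610595703), 2.087879180908203)
 corners [[0.4457, 0.0691, 0.0833], [0.439, 0.0421, 0.0837], [0.5185, 0.023, 0.1178], [0.5252, 0.0501, 0.1174]]
 base 1435 [[503.8, 39.9], [99.2, 149.6], 76.5] 0.010983750368458925
   [409.  246.1] 144 [ 0.518  -0.2907  0.0421] 0.0476 [[517.7, -293.6], [42.5, 19.0], 85.3]
   [433.8 248.4] 88 [ 0.5144 -0.3473  0.039 ] 0.0476 [[515.2, -349.3], [21.6, 18.8], 88.2]
   [407.8 273.5] 180 [ 0.4564 -0.2875  0.0418] 0.0488 [[456.1, -290.9], [41.6, 20.7], 88.1]
   [433.8 275.8] 122 [ 0.4521 -0.3465  0.0416] 0.0479 [[452.0, -347.3], [24.2, 18.3], 88.9]
 frame 80 [ 0.4782 -0.3363  0.0418] [[488.6, -315.6], [88.2, 40.4], 89.8]
scene table z -0.00021657805366207878
 pad 554 [0.4866 0.0439 0.1031] [-0.3791  0.0464  0.9242] slope 0.3918807307228027
 U [ 0.9173 -0.1124  0.3819] rect ((3.4621124267578125, -0.5610504150390625), (35.21520233154297, 106.23627471923828), 79.57280731201172)
 corners [[0.4379, 0.0416, 0.0833], [0.5314, 0.0107, 0.1232], [0.5415, 0.0444, 0.1256], [0.448, 0.0752, 0.0857]]
 base 1287 [[501.9, 41.8], [100.1, 153.2], 77.3] 0.011661154484736206
   [363.6 220.3] 65 [ 0.511  -0.3485  0.042 ] 0.05 [[509.3, -348.7], [22.5, 22.5], 86.6]
   [373.7 236.6] 431 [ 0.4507 -0.3016  0.0329] 0.0474 [[458.5, -312.1], [94.6, 33.8], 88.7]
   [348.2 233.4] 159 [ 0.5111 -0.2801  0.0357] 0.0478 [[512.0, -283.5], [27.7, 54.6], 35.8]
 frame 201 [ 0.4817 -0.3018  0.043 ] [[483.8, -313.7], [89.7, 37.5], 85.5]
```

```bash
sed -i 's/Y>-.36/Y>-.40/g' m.py; python3 m.py | grep -A7 -E "base"
python3 - <<'E'
from h import *
z=np.load("pics/top0.npz");o=cv2.resize(z["p"][235:290,385:460],(750,550),interpolation=cv2.INTER_CUBIC);cv2.imwrite("pics/ch.png",o[...,::-1])
E
```

```text
base 1435 [[503.8, 39.9], [99.2, 149.6], 76.5] 0.010983750368458925
   [409.  246.1] 144 [ 0.518  -0.2907  0.0421] 0.0476 [[517.7, -293.6], [42.5, 19.0], 85.3]
   [437.8 248.5] 145 [ 0.5145 -0.3551  0.0419] 0.0483 [[514.3, -358.9], [41.0, 18.9], 85.6]
   [407.8 273.5] 180 [ 0.4564 -0.2875  0.0418] 0.0488 [[456.1, -290.9], [41.6, 20.7], 88.1]
   [436.8 275.9] 175 [ 0.452  -0.3526  0.0424] 0.0486 [[452.2, -355.9], [18.6, 41.6], 0.4]
 frame 104 [ 0.4799 -0.3489  0.0417] [[485.6, -325.1], [105.5, 40.4], 86.6]
scene table z -0.00021657805366207878
 pad 554 [0.4866 0.0439 0.1031] [-0.3791  0.0464  0.9242] slope 0.3918807307228027
--
 base 1287 [[501.9, 41.8], [100.1, 153.2], 77.3] 0.011661154484736206
   [364.3 219.6] 78 [ 0.5108 -0.3511  0.0432] 0.0502 [[509.1, -355.7], [36.9, 22.6], 88.8]
   [375.2 235.9] 482 [ 0.4499 -0.3076  0.0325] 0.0475 [[458.2, -318.9], [108.1, 34.0], 88.5]
   [348.2 233.4] 159 [ 0.5111 -0.2801  0.0357] 0.0478 [[512.0, -283.5], [27.7, 54.6], 35.8]
 frame 215 [ 0.4819 -0.3069  0.0429] [[483.3, -321.1], [104.4, 37.5], 85.5]
```

View pics/ch.png

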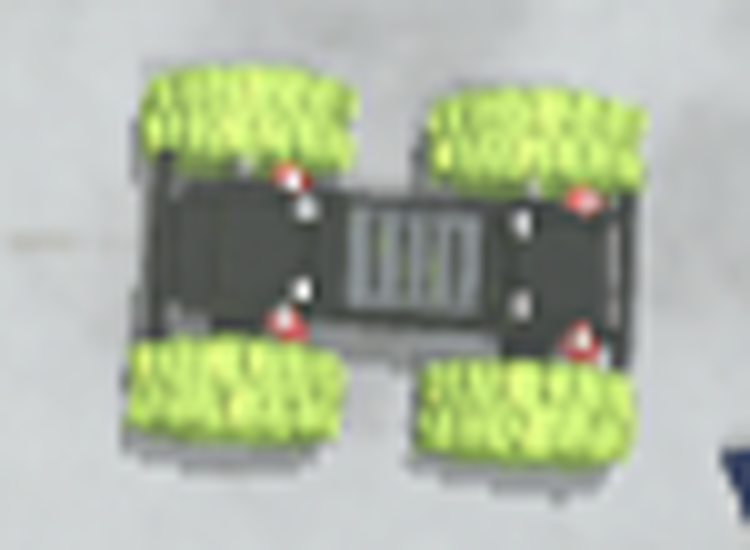

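The crop shows four lime tyres with centres near pixels (245,115), (535,135), (235,390) and (525,415). The black frame lies between them, running almost along world y with a slight turn.

```bash
cat >> h.py <<'E'
from scipy.spatial.transform import Rotation as Rot
CH=np.array([.4843,-.3238,0.]); CHA=np.radians(87.)
YAW=np.radians(-13.4); SL=.393
def frame_tool(x,z):  # tool x axis, z axis
    y=np.cross(z,x); return np.c_[x,y,z]
# grasp pose: tool z down, closing (y) along world angle CHA-90deg
yv=np.array([np.sin(CHA),-np.cos(CHA),0]); zt=np.array([0,0,-1.]); RG=np.c_[np.cross(yv,zt),yv,zt]
h=np.array([np.cos(YAW),np.sin(YAW),0]); U=h*np.cos(SL)+np.array([0,0,np.sin(SL)]); N=np.array([0,0,np.cos(SL)])-h*np.sin(SL); V=np.cross(N,U)
BASE=np.array([.5029,.0408,0]); SEAT=BASE+[0,0,.062]+.045*N
RS=np.c_[np.cross(V,-N),V,-N]   # place: tool y=V, z=-N
def move(p,R):
    o=monitor.get_obs(); R0=Rot.from_quat(o["tool_rot"])
    d=R0.inv().apply(np.asarray(p)-o["eef_pos"])*100; w=(R0.inv()*Rot.from_matrix(R)).as_rotvec()
    print("d",d.round(2),"w",w.round(3),"F",o["ft_force"].round(2),"grip",o["grip_width"].round(4),"q",o["joint_pos"].round(2),"t",o["clock"])
E
python3 -c "
from h import *
print(U,N,SEAT,RS)
move(CH+[0,0,.12],RG)"
```

```text
[ 0.89861566 -0.21408045  0.38296143] [-0.37253564  0.08875051  0.92376433] [0.4861359  0.04479377 0.1035694 ] [[-0.89861566  0.2317479   0.37253564]
 [ 0.21408045  0.97277588 -0.08875051]
 [-0.38296143  0.         -0.92376433]]Traceback (most recent call last):
  File "<string>", line 4, in <module>
    move(CH+[0,0,.12],RG)
    ~~~~^^^^^^^^^^^^^^^^^
  File "h.py", line 30, in move
    print("d",d.round(2),"w",w.round(3),"F",o["ft_force"].round(2),"grip",o["grip_width"].round(4),"q",o["joint_pos"].round(2),"t",o["clock"])
                                                                          ^^^^^^^^^^^^^^^^^^^^^
AttributeError: 'float' object has no attribute 'round'
```

```bash
sed -i 's/o\["grip_width"\].round(4)/round(o["grip_width"],4)/' h.py; python3 -c "
from h import *
move(CH+[0,0,.12],RG)"
```

```text
d [30.13 -0.06 11.05] w [-2.000e-03 -1.000e-03 -1.081e+00] F [ 0.86 -0.13 -0.57] grip 0.0853 q [-1.13  0.24  0.    1.34  0.    1.57] t 0.1
```

Call:
{"method": "arm_command", "body": {
  "increments": [
    {"dx": 15.0,"dy": 0,"dz": 0,"wz": -0.5,"grip": 5},
    {"dx": 30.1,"dy": -0.1,"dz": 5,"wz": -1.08,"grip": 5},
    {"dx": 30.1,"dy": -0.1,"dz": 11,"wz": -1.08,"grip": 5},
    {"dx": 30.1,"dy": -0.1,"dz": 11,"wz": -1.08,"grip": 5},
    {"dx": 30.1,"dy": -0.1,"dz": 11,"wz": -1.08,"grip": 5},
    {"dx": 30.1,"dy": -0.1,"dz": 11,"wz": -1.08,"grip": 5},
    {"dx": 30.1,"dy": -0.1,"dz": 11,"wz": -1.08,"grip": 5},
    {"dx": 30.1,"dy": -0.1,"dz": 11,"wz": -1.08,"grip": 5},
    {"dx": 30.1,"dy": -0.1,"dz": 11,"wz": -1.08,"grip": 5},
    {"dx": 30.1,"dy": -0.1,"dz": 11,"wz": -1.08,"grip": 5}
  ]
}}

```text
validation failed for argument at $.in...
```

Call:
{"method": "arm_command", "body": {
  "increments": [
    {"dx": 0,"grip": 5},
    {"dx": 0,"grip": 5},
    {"dx": 0,"grip": 5},
    {"dx": 0,"grip": 5},
    {"dx": 0,"grip": 5}
  ]
}}

```text
validation failed for argument at $.in...
```

```bash
python3 -c "
from h import *
move(CH+[0,0,.045],RG)"
```

```text
d [30.13 -0.05 18.55] w [-2.000e-03 -1.000e-03 -1.081e+00] F [ 0.86 -0.13 -0.57] grip 0.0853 q [-1.13  0.24  0.    1.34  0.    1.57] t 0.1
```

Call:
{"method": "arm_command", "body": {
  "increments": [
    {"dx": 30.1,"dy": -0.1,"dz": 5,"wx": 0,"wy": 0,"wz": -1.08,"grip": 5},
    {"dx": 30.1,"dy": -0.1,"dz": 11,"wx": 0,"wy": 0,"wz": -1.08,"grip": 5},
    {"dx": 30.1,"dy": -0.1,"dz": 11,"wx": 0,"wy": 0,"wz": -1.08,"grip": 5},
    {"dx": 30.1,"dy": -0.1,"dz": 11,"wx": 0,"wy": 0,"wz": -1.08,"grip": 5},
    {"dx": 30.1,"dy": -0.1,"dz": 11,"wx": 0,"wy": 0,"wz": -1.08,"grip": 5},
    {"dx": 30.1,"dy": -0.1,"dz": 11,"wx": 0,"wy": 0,"wz": -1.08,"grip": 5},
    {"dx": 30.1,"dy": -0.1,"dz": 11,"wx": 0,"wy": 0,"wz": -1.08,"grip": 5},
    {"dx": 30.1,"dy": -0.1,"dz": 11,"wx": 0,"wy": 0,"wz": -1.08,"grip": 5},
    {"dx": 30.1,"dy": -0.1,"dz": 11,"wx": 0,"wy": 0,"wz": -1.08,"grip": 5},
    {"dx": 30.1,"dy": -0.1,"dz": 11,"wx": 0,"wy": 0,"wz": -1.08,"grip": 5}
  ]
}}

```text
clock: 1.1
eef_pos: [0.4833, -0.325, 0.1217]
tool_rot: [0.727, 0.687, -0.0, 0.0]
ft_force: [-0.7, 0.3, -0.1]
grip_width: 0.0499
grasp_force: 0.0
```

```bash
python3 -c "
from h import *
move(CH+[0,0,.050],RG)"
```

```text
d [0.12 0.09 7.17] w [-0.     0.    -0.003] F [-0.75  0.32 -0.1 ] grip 0.0499 q [-0.59  0.47  0.04  1.15 -0.    1.03] t 1.1
```

Call:
{"method": "arm_command", "body": {
  "increments": [
    {"dx": 0.1,"dy": 0.1,"dz": 4,"wx": 0,"wy": 0,"wz": 0,"grip": 5},
    {"dx": 0.1,"dy": 0.1,"dz": 7.2,"wx": 0,"wy": 0,"wz": 0,"grip": 5},
    {"dx": 0.1,"dy": 0.1,"dz": 7.2,"wx": 0,"wy": 0,"wz": 0,"grip": 5},
    {"dx": 0.1,"dy": 0.1,"dz": 7.2,"wx": 0,"wy": 0,"wz": 0,"grip": 5},
    {"dx": 0.1,"dy": 0.1,"dz": 7.2,"wx": 0,"wy": 0,"wz": 0,"grip": 5}
  ]
}}

```text
clock: 1.6
eef_pos: [0.4862, -0.3249, 0.0518]
tool_rot: [0.726, 0.688, 0.0, 0.002]
ft_force: [-1.0, -1.2, 0.8]
grip_width: 0.0502
grasp_force: 0.0
```

```bash
python3 -c "
from h import *
o=[]
p,d=viewer.camera('scene'); o.append(cv2.resize(p[170:270,310:430],(600,500),interpolation=cv2.INTER_CUBIC))
cv2.imwrite('pics/g1.png',o[0][...,::-1])
print(proj('scene',np.array([CH+[0,0,.05],[.4843,-.3238-.033,.024]])))
move(CH+[0,0,.037],RG)"
```

```text
[[366.90263605 224.15849564]
 [373.83686449 227.94550554]]
d [ 0.1  -0.22  1.49] w [ 0.004  0.002 -0.002] F [0.47 0.7  0.25] grip 0.05 q [-0.59  0.54 -0.05  0.98 -0.    1.04] t 1.65
```

View pics/g1.png

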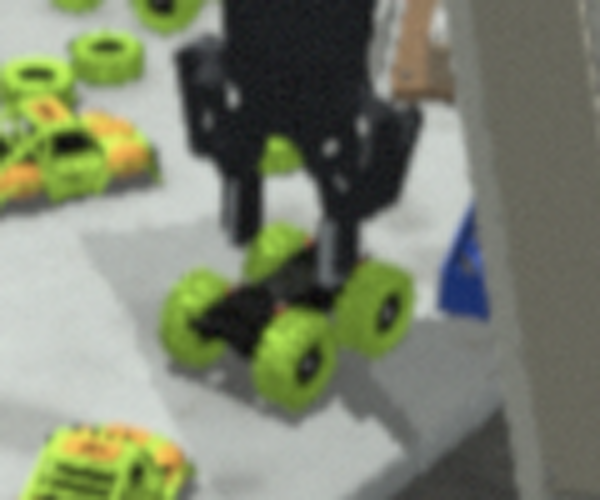

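The fingers stand on either side of the frame. The near finger, at about (338,265) in the crop, is close to the middle of the tyre gap at about (335,335).

Call:
{"method": "arm_command", "body": {
  "increments": [
    {"dx": 0.1,"dy": -0.2,"dz": 0.5,"wx": 0,"wy": 0,"wz": 0,"grip": 5},
    {"dx": 0.1,"dy": -0.2,"dz": 1.0,"wx": 0,"wy": 0,"wz": 0,"grip": 5},
    {"dx": 0.1,"dy": -0.2,"dz": 1.4,"wx": 0,"wy": 0,"wz": 0,"grip": 5},
    {"dx": 0.1,"dy": -0.2,"dz": 1.4,"wx": 0,"wy": 0,"wz": 0,"grip": 5},
    {"dx": 0.1,"dy": -0.2,"dz": 1.4,"wx": 0,"wy": 0,"wz": 0,"grip": 5}
  ]
}}

```text
clock: 2.15
eef_pos: [0.4831, -0.3221, 0.035]
tool_rot: [0.726, 0.688, -0.0, -0.0]
ft_force: [0.5, 0.1, 0.0]
grip_width: 0.05
grasp_force: 0.0
```

Call:
{"method": "arm_command", "body": {
  "increments": [
    {"dx": 0,"dy": 0,"dz": -0.1,"wx": 0,"wy": 0,"wz": 0,"grip": 5},
    {"dx": 0,"dy": 0,"dz": -0.1,"wx": 0,"wy": 0,"wz": 0,"grip": 1.5},
    {"dx": 0,"dy": 0,"dz": -0.1,"wx": 0,"wy": 0,"wz": 0,"grip": 1.5},
    {"dx": 0,"dy": 0,"dz": -0.1,"wx": 0,"wy": 0,"wz": 0,"grip": 1.5},
    {"dx": 0,"dy": 0,"dz": -0.1,"wx": 0,"wy": 0,"wz": 0,"grip": 1.5},
    {"dx": 0,"dy": 0,"dz": -0.1,"wx": 0,"wy": 0,"wz": 0,"grip": 1.5},
    {"dx": 0,"dy": 0,"dz": -0.1,"wx": 0,"wy": 0,"wz": 0,"grip": 1.5},
    {"dx": 0,"dy": 0,"dz": -0.1,"wx": 0,"wy": 0,"wz": 0,"grip": 1.5}
  ]
}}

```text
clock: 2.95
eef_pos: [0.4837, -0.3225, 0.0368]
tool_rot: [0.726, 0.688, 0.0, 0.001]
ft_force: [0.9, 0.3, 5.1]
grip_width: 0.0232
grasp_force: 60.3
```

Call:
{"method": "arm_command", "body": {
  "increments": [
    {"dx": 0,"dy": 0,"dz": -1,"wx": 0,"wy": 0,"wz": 0,"grip": 1.5},
    {"dx": 0,"dy": 0,"dz": -3,"wx": 0,"wy": 0,"wz": 0,"grip": 1.5},
    {"dx": 0,"dy": 0,"dz": -7,"wx": 0,"wy": 0,"wz": 0,"grip": 1.5},
    {"dx": 0,"dy": 0,"dz": -11,"wx": 0,"wy": 0,"wz": 0,"grip": 1.5},
    {"dx": 0,"dy": 0,"dz": -15,"wx": 0,"wy": 0,"wz": 0,"grip": 1.5},
    {"dx": 0,"dy": 0,"dz": -19,"wx": 0,"wy": 0,"wz": 0,"grip": 1.5},
    {"dx": 0,"dy": 0,"dz": -22,"wx": 0,"wy": 0,"wz": 0,"grip": 1.5},
    {"dx": 0,"dy": 0,"dz": -22,"wx": 0,"wy": 0,"wz": 0,"grip": 1.5},
    {"dx": 0,"dy": 0,"dz": -22,"wx": 0,"wy": 0,"wz": 0,"grip": 1.5}
  ]
}}

```text
clock: 3.85
eef_pos: [0.4832, -0.3223, 0.2567]
tool_rot: [0.726, 0.688, 0.0, 0.0]
ft_force: [-0.4, -0.3, -0.8]
grip_width: 0.0227
grasp_force: 59.7
```

```bash
python3 -c "
from h import *
# TCP: chassis origin at TCP - .037 (along tool z), centred. place with chassis underside 60mm above seat
TZ=.037-.019
move(SEAT+N*(TZ+.09)-U*.012,RS)"
```

```text
d [37.62 -6.82  5.77] w [-0.273 -0.327 -1.371] F [-0.41 -0.32 -0.77] grip 0.0227 q [-0.59  0.4   0.29  1.46 -0.    1.04] t 3.85
```

Call:
{"method": "arm_command", "body": {
  "increments": [
    {"dx": 5,"dy": -1,"dz": 0,"wx": -0.03,"wy": -0.04,"wz": -0.15,"grip": 1.5},
    {"dx": 10,"dy": -2,"dz": 0,"wx": -0.06,"wy": -0.07,"wz": -0.3,"grip": 1.5},
    {"dx": 15,"dy": -3,"dz": 0,"wx": -0.09,"wy": -0.11,"wz": -0.45,"grip": 1.5},
    {"dx": 20,"dy": -4,"dz": 0,"wx": -0.12,"wy": -0.14,"wz": -0.59,"grip": 1.5},
    {"dx": 25,"dy": -5,"dz": 0,"wx": -0.15,"wy": -0.18,"wz": -0.74,"grip": 1.5},
    {"dx": 30,"dy": -6,"dz": 0,"wx": -0.18,"wy": -0.21,"wz": -0.88,"grip": 1.5},
    {"dx": 34,"dy": -6.5,"dz": 0,"wx": -0.2,"wy": -0.25,"wz": -1.02,"grip": 1.5},
    {"dx": 37.6,"dy": -6.8,"dz": 0,"wx": -0.23,"wy": -0.28,"wz": -1.17,"grip": 1.5},
    {"dx": 37.6,"dy": -6.8,"dz": 0,"wx": -0.273,"wy": -0.327,"wz": -1.371,"grip": 1.5},
    {"dx": 37.6,"dy": -6.8,"dz": 0,"wx": -0.273,"wy": -0.327,"wz": -1.371,"grip": 1.5}
  ]
}}

```text
clock: 4.85
eef_pos: [0.4329, 0.0581, 0.2535]
tool_rot: [0.11, 0.975, -0.023, 0.192]
ft_force: [-0.2, -0.4, -0.9]
grip_width: 0.023
grasp_force: 59.7
```

Call:
{"method": "arm_command", "body": {
  "increments": [
    {"dx": 0,"dy": 0,"dz": 0,"wx": 0,"wy": 0,"wz": 0,"grip": 1.5},
    {"dx": 0,"dy": 0,"dz": 0,"wx": 0,"wy": 0,"wz": 0,"grip": 1.5},
    {"dx": 0,"dy": 0,"dz": 0,"wx": 0,"wy": 0,"wz": 0,"grip": 1.5}
  ]
}}

```text
clock: 5.15
eef_pos: [0.4351, 0.0564, 0.2556]
tool_rot: [0.115, 0.974, -0.023, 0.193]
ft_force: [-0.3, -0.0, -0.7]
grip_width: 0.0228
grasp_force: 59.7
```

```bash
python3 -c "
from h import *
TZ=.037-.019
move(SEAT+N*(TZ+.06)-U*.016,RS)"
```

```text
d [2.58 0.05 8.25] w [-0.001 -0.002 -0.002] F [-0.26 -0.02 -0.74] grip 0.0228 q [ 0.25 -0.17 -0.43  0.95 -0.18  0.46] t 5.15
```

Call:
{"method": "arm_command", "body": {
  "increments": [
    {"dx": 1.5,"dy": 0,"dz": 3,"wx": 0,"wy": 0,"wz": 0,"grip": 1.5},
    {"dx": 2.6,"dy": 0,"dz": 5,"wx": 0,"wy": 0,"wz": 0,"grip": 1.5},
    {"dx": 2.6,"dy": 0,"dz": 7,"wx": 0,"wy": 0,"wz": 0,"grip": 1.5},
    {"dx": 2.6,"dy": 0,"dz": 8.2,"wx": 0,"wy": 0,"wz": 0,"grip": 1.5},
    {"dx": 2.6,"dy": 0,"dz": 8.2,"wx": 0,"wy": 0,"wz": 0,"grip": 1.5},
    {"dx": 2.6,"dy": 0,"dz": 8.2,"wx": 0,"wy": 0,"wz": 0,"grip": 1.5}
  ]
}}

```text
clock: 5.75
eef_pos: [0.4426, 0.0548, 0.1705]
tool_rot: [0.115, 0.974, -0.023, 0.193]
ft_force: [0.0, -0.1, -0.8]
grip_width: 0.0231
grasp_force: 59.7
```

```bash
python3 -c "
from h import *
o=[]
for n,(x,y,w,hh) in dict(top=(215,185,110,110),scene=(205,180,120,120)).items():
    p,d=viewer.camera(n); np.savez(f'pics/{n}1.npz',p=p,d=d); o.append(cv2.resize(p[y:y+hh,x:x+w],(400,400),interpolation=cv2.INTER_CUBIC))
cv2.imwrite('pics/g2.png',np.hstack(o)[...,::-1])
TZ=.037-.019
move(SEAT+N*(TZ+.06)-U*.016,RS)"
```

```text
d [ 0.11 -0.    0.16] w [ 0.001  0.001 -0.001] F [-0.33 -0.51  0.35] grip 0.0229 q [ 0.24 -0.08 -0.6   0.7  -0.18  0.45] t 5.85
```

View pics/g2.png

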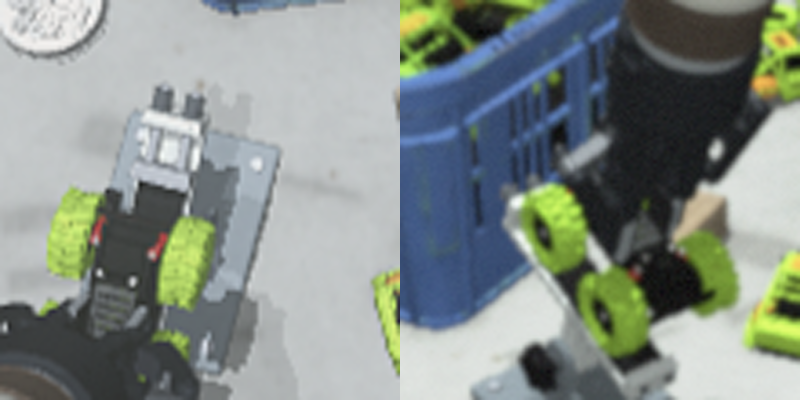

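The top crop shows the chassis held upslope with its two upper tyres at (75,235) and (188,262) and its frame in line with the saddle. The scene crop shows it parallel to the saddle and above it.

```bash
cat > s.py <<'E'
from h import *
import sys
B=np.c_[U,V,N]
pr=lambda a:np.round(np.array(a)*1000,1).tolist()
def rep(k):
  for n in("top","scene"):
    z=np.load(f"pics/{n}{k}.npz"); p=z["p"]; S=(cloud(n,p,z["d"])-SEAT)@B; hsv=cv2.cvtColor(p,cv2.COLOR_RGB2HSV)
    reg=(abs(S[...,0])<.11)&(abs(S[...,1])<.06)&(S[...,2]>-.03)&(S[...,2]<.13)
    lime=(hsv[...,0]>25)&(hsv[...,0]<50)&(hsv[...,1]>120)&reg
    nl,lab,st,ce=cv2.connectedComponentsWithStats(lime.astype(np.uint8))
    print(n)
    for i in range(1,nl):
        if st[i,4]>25: Q=S[lab==i]; print("  lime",ce[i].round(),st[i,4],"lo",pr(np.percentile(Q,2,axis=0)),"hi",pr(np.percentile(Q,98,axis=0)))
    fr=(p.max(-1)<80)&reg&(abs(S[...,1])<.016)&(S[...,2]>.015)
    if fr.sum()>20:
        Q=S[fr]; print("  dark",fr.sum(),"lo",pr(np.percentile(Q,2,axis=0)),"hi",pr(np.percentile(Q,98,axis=0)))
    return_=None
    br=(p.min(-1)>140)&reg&(abs(S[...,1])<.022)&(S[...,0]>.03)&(S[...,2]>0); Q=S[br]
    if len(Q): print("  jaw bright",len(Q),"lo",pr(np.percentile(Q,2,axis=0)),"hi",pr(np.percentile(Q,98,axis=0)))
    zz=(p.min(-1)>120)&reg&(abs(S[...,1])<.022)&(S[...,0]<-.03)&(S[...,2]>0)&(S[...,2]<.015); Q=S[zz]
    if len(Q): print("  lip",len(Q),"lo",pr(np.percentile(Q,2,axis=0)),"hi",pr(np.percentile(Q,98,axis=0)))
rep(sys.argv[1])
E
python3 s.py 0; echo; python3 s.py 1
```

```text
top
  jaw bright 248 lo [45.5, -16.4, 0.8] hi [98.0, 15.8, 19.7]
  lip 86 lo [-63.4, -17.0, 0.2] hi [-39.9, 15.0, 9.1]
scene
  jaw bright 167 lo [44.3, -15.9, 0.2] hi [89.3, 17.1, 20.3]
  lip 98 lo [-65.5, -15.7, 0.2] hi [-38.7, 17.0, 10.3]

top
  lime [234. 249.] 229 lo [3.9, 19.7, 66.5] hi [43.4, 38.2, 91.0]
  lime [265. 256.] 258 lo [2.9, -42.5, 54.8] hi [43.4, -19.4, 90.6]
  dark 356 lo [-24.6, -15.2, 73.0] hi [40.3, 13.1, 121.1]
  jaw bright 224 lo [45.9, -15.8, 0.8] hi [98.1, 15.9, 20.6]
  lip 1 lo [-34.6, -17.7, 0.1] hi [-34.6, -17.7, 0.1]
scene
  lime [252. 248.] 344 lo [-3.8, 11.9, 53.7] hi [36.5, 40.6, 91.3]
  lime [298. 261.] 244 lo [-68.7, -39.3, 60.9] hi [-30.7, -16.7, 92.2]
  lime [269. 273.] 408 lo [-69.4, -4.0, 0.2] hi [13.8, 40.4, 90.9]
  dark 490 lo [-66.9, -15.4, 73.5] hi [4.9, 14.6, 127.1]
  jaw bright 35 lo [44.1, -9.4, 0.2] hi [88.9, 18.3, 18.9]
  lip 83 lo [-64.7, -15.6, 0.6] hi [-53.7, 17.1, 10.5]
```

Call:
{"method": "arm_command", "body": {
  "increments": [
    {"dx": 0,"dy": 0,"dz": 2,"wx": 0,"wy": 0,"wz": 0,"grip": 1.5},
    {"dx": 0,"dy": 0,"dz": 3,"wx": 0,"wy": 0,"wz": 0,"grip": 1.5},
    {"dx": 0,"dy": 0,"dz": 4,"wx": 0,"wy": 0,"wz": 0,"grip": 1.5},
    {"dx": 0,"dy": 0,"dz": 4.6,"wx": 0,"wy": 0,"wz": 0,"grip": 1.5},
    {"dx": 0,"dy": 0,"dz": 5.0,"wx": 0,"wy": 0,"wz": 0,"grip": 1.5},
    {"dx": 0,"dy": 0,"dz": 5.0,"wx": 0,"wy": 0,"wz": 0,"grip": 1.5},
    {"dx": 0,"dy": 0,"dz": 5.0,"wx": 0,"wy": 0,"wz": 0,"grip": 1.5}
  ]
}}

```text
clock: 6.55
eef_pos: [0.4612, 0.0507, 0.1246]
tool_rot: [0.114, 0.974, -0.023, 0.194]
ft_force: [0.2, -0.1, -0.7]
grip_width: 0.0233
grasp_force: 59.7
```

```bash
python3 -c "
from h import *
for n in('top','scene'):
    p,d=viewer.camera(n); np.savez(f'pics/{n}2.npz',p=p,d=d)
o=monitor.get_obs();B=np.c_[U,V,N];print(((o['eef_pos']-SEAT)@B*1000).round(1),(o['ft_force']@B).round(2))
"; python3 s.py 2
```

```text
[-15.5   0.1  29.4] [-0.01  0.72 -1.12]
top
  lime [240. 243.] 200 lo [3.5, 20.4, 15.9] hi [42.7, 38.5, 41.6]
  lime [270. 250.] 219 lo [3.4, -42.4, 11.4] hi [43.2, -22.6, 40.6]
  dark 309 lo [-19.8, -15.6, 23.5] hi [40.3, 13.2, 104.0]
  jaw bright 235 lo [45.6, -15.8, 1.0] hi [98.3, 15.7, 19.6]
scene
  lime [249. 263.] 324 lo [-27.8, 10.8, 2.0] hi [37.6, 53.2, 102.3]
  lime [293. 276.] 225 lo [-69.0, -39.0, 14.3] hi [-29.9, -15.7, 41.4]
  lime [265. 288.] 371 lo [-69.2, 10.0, -0.1] hi [-23.8, 40.9, 42.0]
  dark 603 lo [-66.8, -15.2, 21.5] hi [-3.3, 14.9, 126.6]
  jaw bright 108 lo [49.7, -16.2, 0.2] hi [89.3, 17.4, 20.3]
  lip 37 lo [-65.5, -15.6, 0.4] hi [-60.2, 14.4, 9.3]
```

Call:
{"method": "arm_command", "body": {
  "increments": [
    {"dx": -0.2,"dy": 0,"dz": 0.1,"wx": 0,"wy": 0,"wz": 0,"grip": 1.5},
    {"dx": -0.4,"dy": 0,"dz": 0.1,"wx": 0,"wy": 0,"wz": 0,"grip": 1.5},
    {"dx": -0.6,"dy": 0,"dz": 0.1,"wx": 0,"wy": 0,"wz": 0,"grip": 1.5},
    {"dx": -0.8,"dy": 0,"dz": 0.1,"wx": 0,"wy": 0,"wz": 0,"grip": 1.5},
    {"dx": -0.9,"dy": 0,"dz": 0.1,"wx": 0,"wy": 0,"wz": 0,"grip": 1.5},
    {"dx": -1.0,"dy": 0,"dz": 0.1,"wx": 0,"wy": 0,"wz": 0,"grip": 1.5},
    {"dx": -1.0,"dy": 0,"dz": 0.1,"wx": 0,"wy": 0,"wz": 0,"grip": 1.5},
    {"dx": -1.0,"dy": 0,"dz": 0.1,"wx": 0,"wy": 0,"wz": 0,"grip": 1.5}
  ]
}}

```text
clock: 7.45
eef_pos: [0.4701, 0.0485, 0.1271]
tool_rot: [0.114, 0.974, -0.023, 0.193]
ft_force: [-3.5, 2.4, -0.2]
grip_width: 0.023
grasp_force: 59.9
```

Call:
{"method": "arm_command", "body": {
  "increments": [
    {"dx": -0.2,"dy": 0,"dz": 0,"wx": 0,"wy": 0,"wz": 0,"grip": 1.5},
    {"dx": -0.4,"dy": 0,"dz": 0,"wx": 0,"wy": 0,"wz": 0,"grip": 1.5},
    {"dx": -0.6,"dy": 0,"dz": 0,"wx": 0,"wy": 0,"wz": 0,"grip": 1.5},
    {"dx": -0.8,"dy": 0,"dz": 0,"wx": 0,"wy": 0,"wz": 0,"grip": 1.5},
    {"dx": -0.8,"dy": 0,"dz": 0,"wx": 0,"wy": 0,"wz": 0,"grip": 1.5},
    {"dx": -0.8,"dy": 0,"dz": 0,"wx": 0,"wy": 0,"wz": 0,"grip": 1.5}
  ]
}}

```text
clock: 8.05
eef_pos: [0.477, 0.0468, 0.13]
tool_rot: [0.114, 0.974, -0.023, 0.193]
ft_force: [-5.3, 2.4, 0.2]
grip_width: 0.0231
grasp_force: 60.0
```

```bash
python3 -c "
from h import *
for n in('top','scene'):
    p,d=viewer.camera(n); np.savez(f'pics/{n}3.npz',p=p,d=d)
o=monitor.get_obs();B=np.c_[U,V,N];print(((o['eef_pos']-SEAT)@B*1000).round(1),(o['ft_force']@B).round(2))
"; python3 s.py 3
```

```text
[ 1.5 -0.1 28. ] [-4.96  0.89  1.87]
top
  lime [242. 235.] 204 lo [19.2, 20.1, 14.9] hi [59.6, 38.3, 39.3]
  lime [272. 242.] 224 lo [20.2, -42.0, 8.7] hi [60.4, -22.3, 40.0]
  dark 296 lo [2.0, -15.3, 22.4] hi [57.3, 13.6, 97.2]
  jaw bright 232 lo [52.2, -16.2, 3.7] hi [108.6, 15.6, 30.7]
scene
  lime [244. 258.] 325 lo [-10.6, 10.3, 0.2] hi [54.2, 53.6, 101.3]
  lime [288. 270.] 229 lo [-52.1, -39.9, 8.7] hi [-11.8, -15.3, 39.9]
  lime [261. 282.] 372 lo [-52.7, 9.5, -1.6] hi [-6.1, 40.4, 39.8]
  dark 592 lo [-50.4, -15.3, 20.8] hi [11.3, 14.9, 125.0]
  jaw bright 58 lo [65.3, -12.6, 4.2] hi [109.5, 17.3, 20.4]
  lip 85 lo [-64.8, -18.4, 0.8] hi [-53.4, 17.3, 10.1]
```

Call:
{"method": "arm_command", "body": {
  "increments": [
    {"dx": 0,"dy": 0,"dz": 0.2,"wx": 0,"wy": 0,"wz": 0,"grip": 1.5},
    {"dx": 0,"dy": 0,"dz": 0.4,"wx": 0,"wy": 0,"wz": 0,"grip": 1.5},
    {"dx": 0,"dy": 0,"dz": 0.6,"wx": 0,"wy": 0,"wz": 0,"grip": 1.5},
    {"dx": 0,"dy": 0,"dz": 0.7,"wx": 0,"wy": 0,"wz": 0,"grip": 1.5},
    {"dx": 0,"dy": 0,"dz": 0.8,"wx": 0,"wy": 0,"wz": 0,"grip": 1.5},
    {"dx": 0,"dy": 0,"dz": 0.8,"wx": 0,"wy": 0,"wz": 0,"grip": 1.5},
    {"dx": 0,"dy": 0,"dz": 0.8,"wx": 0,"wy": 0,"wz": 0,"grip": 1.5}
  ]
}}

```text
clock: 8.85
eef_pos: [0.4798, 0.0458, 0.1225]
tool_rot: [0.114, 0.974, -0.023, 0.193]
ft_force: [-5.9, 1.1, -0.2]
grip_width: 0.0228
grasp_force: 60.1
```

Call:
{"method": "arm_command", "body": {
  "increments": [
    {"dx": 0,"dy": 0,"dz": 0.05,"wx": 0,"wy": 0,"wz": 0,"grip": 1.5},
    {"dx": 0,"dy": 0,"dz": 0.1,"wx": 0,"wy": 0,"wz": 0,"grip": 1.5},
    {"dx": 0,"dy": 0,"dz": 0.1,"wx": 0,"wy": 0,"wz": 0,"grip": 1.5},
    {"dx": 0,"dy": 0,"dz": 0.1,"wx": 0,"wy": 0,"wz": 0,"grip": 1.5}
  ]
}}

```text
clock: 9.25
eef_pos: [0.4802, 0.0457, 0.1216]
tool_rot: [0.114, 0.974, -0.023, 0.193]
ft_force: [-6.3, 0.4, 0.8]
grip_width: 0.0233
grasp_force: 60.1
```

```bash
python3 -c "
from h import *
for n in('top','scene'):
    p,d=viewer.camera(n); np.savez(f'pics/{n}4.npz',p=p,d=d)
o=monitor.get_obs();B=np.c_[U,V,N];print(((o['eef_pos']-SEAT)@B*1000).round(1),(o['ft_force']@B).round(2))
"; python3 s.py 4
```

```text
[ 1.3 -0.5 18.9] [-5.35  0.62  2.48]
top
  lime [243. 234.] 198 lo [17.9, 19.8, 7.8] hi [59.8, 38.0, 31.7]
  lime [273. 241.] 218 lo [20.2, -42.8, 0.1] hi [60.1, -22.8, 30.6]
  dark 272 lo [1.3, -15.5, 16.3] hi [57.1, 13.1, 90.7]
  jaw bright 225 lo [44.5, -16.1, 2.2] hi [108.3, 16.0, 26.9]
scene
  lime [244. 260.] 312 lo [-10.8, 14.3, -6.7] hi [53.8, 53.3, 94.4]
  lime [287. 273.] 222 lo [-52.6, -39.7, -0.3] hi [-13.5, -13.8, 30.9]
  lime [261. 285.] 361 lo [-52.9, 10.2, -10.1] hi [-10.7, 40.2, 31.2]
  dark 588 lo [-50.0, -15.3, 16.1] hi [8.9, 15.2, 124.8]
  jaw bright 79 lo [74.2, -14.3, 2.8] hi [109.1, 17.8, 19.8]
  lip 82 lo [-65.1, -16.1, 1.0] hi [-54.3, 17.1, 10.1]
```

Call:
{"method": "arm_command", "body": {
  "increments": [
    {"dx": 0,"dy": 0,"dz": 0.05,"wx": 0,"wy": 0,"wz": 0,"grip": 1.5},
    {"dx": 0,"dy": 0,"dz": 0.1,"wx": 0,"wy": 0,"wz": 0,"grip": 1.5},
    {"dx": 0,"dy": 0,"dz": 0.1,"wx": 0,"wy": 0,"wz": 0,"grip": 1.5},
    {"dx": 0,"dy": 0,"dz": 0.1,"wx": 0,"wy": 0,"wz": 0,"grip": 1.5}
  ]
}}

```text
clock: 9.75
eef_pos: [0.4806, 0.0456, 0.1207]
tool_rot: [0.114, 0.974, -0.023, 0.193]
ft_force: [-5.3, 2.0, -0.1]
grip_width: 0.0235
grasp_force: 60.1
```

Call:
{"method": "arm_command", "body": {
  "increments": [
    {"dx": 0,"dy": 0,"dz": 0.03,"wx": 0,"wy": 0,"wz": 0,"grip": 1.5},
    {"dx": 0,"dy": 0,"dz": 0.05,"wx": 0,"wy": 0,"wz": 0,"grip": 1.5},
    {"dx": 0,"dy": 0,"dz": 0.05,"wx": 0,"wy": 0,"wz": 0,"grip": 1.5},
    {"dx": 0,"dy": 0,"dz": 0.05,"wx": 0,"wy": 0,"wz": 0,"grip": 1.5}
  ]
}}

```text
clock: 10.15
eef_pos: [0.4807, 0.0455, 0.1202]
tool_rot: [0.114, 0.974, -0.023, 0.193]
ft_force: [-6.1, 0.5, 0.9]
grip_width: 0.0235
grasp_force: 60.1
```

Call:
{"method": "arm_command", "body": {
  "increments": [
    {"dx": 0,"dy": 0,"dz": 0.03,"wx": 0,"wy": 0,"wz": 0,"grip": 1.5},
    {"dx": 0,"dy": 0,"dz": 0.05,"wx": 0,"wy": 0,"wz": 0,"grip": 1.5},
    {"dx": 0,"dy": 0,"dz": 0.05,"wx": 0,"wy": 0,"wz": 0,"grip": 1.5},
    {"dx": 0,"dy": 0,"dz": 0.05,"wx": 0,"wy": 0,"wz": 0,"grip": 1.5}
  ]
}}

```text
clock: 10.55
eef_pos: [0.4808, 0.0455, 0.1201]
tool_rot: [0.114, 0.974, -0.023, 0.193]
ft_force: [-10.0, 1.5, 4.3]
grip_width: 0.0232
grasp_force: 60.7
```

```bash
python3 -c "
from h import *
B=np.c_[U,V,N]
for k in range(3):
  for n in('top','scene'):
    p,d=viewer.camera(n); np.savez(f'pics/{n}5.npz',p=p,d=d)
    o=monitor.get_obs();print(((o['eef_pos']-SEAT)@B*1000).round(1),(o['ft_force']@B).round(2))
"; python3 s.py 5
```

```text
[ 1.4 -0.5 17.3] [-6.68 -1.67  8.45]
[ 1.4 -0.5 17.3] [-6.72 -1.19  7.74]
[ 1.4 -0.6 17.3] [-6.56 -0.45  8.03]
[ 1.4 -0.5 17.3] [-5.74 -0.98  7.9 ]
[ 1.4 -0.5 17.3] [-6.17 -0.47  8.51]
[ 1.4 -0.5 17.3] [-5.67 -0.51  7.4 ]
top
  lime [244. 234.] 202 lo [18.5, 19.8, 5.7] hi [60.0, 37.4, 29.0]
  lime [273. 241.] 218 lo [18.9, -42.6, -0.9] hi [60.5, -23.4, 28.9]
  dark 242 lo [3.4, -15.7, 15.4] hi [56.7, 12.7, 89.6]
  jaw bright 223 lo [58.7, -16.1, 5.6] hi [108.4, 15.7, 20.6]
scene
  lime [244. 261.] 306 lo [-10.4, 18.2, -7.9] hi [55.0, 53.9, 91.7]
  lime [287. 274.] 219 lo [-52.2, -40.0, -0.0] hi [-12.5, -15.6, 29.1]
  lime [261. 285.] 360 lo [-52.8, 10.7, -11.1] hi [-8.3, 40.3, 29.5]
  dark 588 lo [-50.4, -15.3, 15.7] hi [10.2, 15.1, 124.1]
  jaw bright 83 lo [75.7, -15.2, 3.9] hi [109.6, 17.1, 20.5]
  lip 85 lo [-65.0, -15.0, 1.0] hi [-54.6, 16.7, 10.5]
```

Call:
{"method": "arm_command", "body": {
  "increments": [
    {"dx": 0.05,"dy": 0,"dz": -0.03,"wx": 0,"wy": 0,"wz": 0,"grip": 1.5},
    {"dx": 0.1,"dy": 0,"dz": -0.03,"wx": 0,"wy": 0,"wz": 0,"grip": 1.5},
    {"dx": 0.15,"dy": 0,"dz": -0.03,"wx": 0,"wy": 0,"wz": 0,"grip": 1.5},
    {"dx": 0.2,"dy": 0,"dz": -0.03,"wx": 0,"wy": 0,"wz": 0,"grip": 1.5},
    {"dx": 0.2,"dy": 0,"dz": -0.03,"wx": 0,"wy": 0,"wz": 0,"grip": 1.5}
  ]
}}

```text
clock: 11.35
eef_pos: [0.4797, 0.0459, 0.1197]
tool_rot: [0.115, 0.974, -0.023, 0.194]
ft_force: [-4.8, -0.5, 0.9]
grip_width: 0.0231
grasp_force: 60.0
```

```bash
python3 -c "
from h import *
B=np.c_[U,V,N]
o=monitor.get_obs();print(((o['eef_pos']-SEAT)@B*1000).round(1),(o['ft_force']@B).round(2))
"
```

```text
[ 0.2 -0.4 17.4] [-3.89 -1.59  2.55]
```

Call:
{"method": "arm_command", "body": {
  "increments": [
    {"dx": 0,"dy": 0,"dz": 0,"wx": 0,"wy": 0,"wz": 0,"grip": 3.4},
    {"dx": 0.1,"dy": 0,"dz": 0,"wx": 0,"wy": 0,"wz": 0,"grip": 3.4},
    {"dx": 0.1,"dy": 0,"dz": 0,"wx": 0,"wy": 0,"wz": 0,"grip": 3.4},
    {"dx": 0.1,"dy": 0,"dz": 0,"wx": 0,"wy": 0,"wz": 0,"grip": 3.4},
    {"dx": 0.1,"dy": 0,"dz": 0,"wx": 0,"wy": 0,"wz": 0,"grip": 3.4},
    {"dx": 0.1,"dy": 0,"dz": 0,"wx": 0,"wy": 0,"wz": 0,"grip": 3.4}
  ]
}}

```text
clock: 11.95
eef_pos: [0.4792, 0.0465, 0.1195]
tool_rot: [0.114, 0.974, -0.023, 0.194]
ft_force: [0.3, 0.2, -0.9]
grip_width: 0.0343
grasp_force: 0.0
```

Released with no force on the tool. I'll retract along the tool axis, then back away from the view.

Call:
{"method": "arm_command", "body": {
  "increments": [
    {"dx": 0,"dy": 0,"dz": -1,"wx": 0,"wy": 0,"wz": 0,"grip": 3.4},
    {"dx": 0,"dy": 0,"dz": -2.5,"wx": 0,"wy": 0,"wz": 0,"grip": 3.4},
    {"dx": 0,"dy": 0,"dz": -5,"wx": 0,"wy": 0,"wz": 0,"grip": 3.4},
    {"dx": 0,"dy": 0,"dz": -9,"wx": 0,"wy": 0,"wz": 0,"grip": 3.4},
    {"dx": 0,"dy": 0,"dz": -13,"wx": 0,"wy": 0,"wz": 0,"grip": 3.4},
    {"dx": 3,"dy": -4,"dz": -15,"wx": 0,"wy": 0,"wz": 0,"grip": 3.4},
    {"dx": 5,"dy": -8,"dz": -15,"wx": 0,"wy": 0,"wz": 0,"grip": 3.4},
    {"dx": 5,"dy": -12,"dz": -15,"wx": 0,"wy": 0,"wz": 0,"grip": 3.4},
    {"dx": 5,"dy": -16,"dz": -15,"wx": 0,"wy": 0,"wz": 0,"grip": 3.4},
    {"dx": 5,"dy": -20,"dz": -15,"wx": 0,"wy": 0,"wz": 0,"grip": 3.4}
  ]
}}

```text
clock: 12.95
eef_pos: [0.3311, -0.1251, 0.2401]
tool_rot: [0.114, 0.974, -0.023, 0.196]
ft_force: [0.8, -0.8, -0.0]
grip_width: 0.0339
grasp_force: 0.0
```

```bash
python3 -c "
from h import *
o=[]
for n,(x,y,w,hh) in dict(top=(215,185,110,110),scene=(205,180,120,120)).items():
    p,d=viewer.camera(n); np.savez(f'pics/{n}6.npz',p=p,d=d); o.append(cv2.resize(p[y:y+hh,x:x+w],(400,400),interpolation=cv2.INTER_CUBIC))
cv2.imwrite('pics/g6.png',np.hstack(o)[...,::-1])
"; python3 s.py 6
```

```text
top
  lime [243. 236.] 170 lo [15.2, 19.8, 6.3] hi [56.6, 38.0, 30.1]
  lime [273. 243.] 204 lo [17.5, -42.6, 3.0] hi [56.8, -23.1, 28.2]
  lime [237. 265.] 195 lo [-49.1, 19.4, 5.6] hi [-9.6, 37.9, 29.0]
  lime [266. 272.] 213 lo [-48.8, -42.8, -4.7] hi [-9.6, -23.1, 29.3]
  dark 277 lo [-50.1, -15.6, 15.4] hi [52.0, 12.3, 27.3]
  jaw bright 249 lo [40.6, -16.2, 3.5] hi [107.7, 15.5, 25.0]
  lip 35 lo [-64.0, -17.7, 0.6] hi [-47.6, 14.6, 11.2]
scene
  lime [272. 251.] 194 lo [9.4, -40.8, 2.4] hi [47.3, -21.7, 28.9]
  lime [245. 262.] 314 lo [10.0, 9.9, -7.7] hi [51.0, 40.4, 29.8]
  lime [289. 274.] 210 lo [-56.0, -40.3, 3.8] hi [-16.9, -20.8, 28.8]
  lime [261. 286.] 370 lo [-56.1, 9.9, -10.5] hi [-10.8, 40.2, 29.3]
  dark 492 lo [-53.9, -15.1, 15.8] hi [48.4, 14.0, 28.3]
  jaw bright 176 lo [55.4, -14.7, 1.7] hi [106.9, 17.2, 20.1]
  lip 89 lo [-64.9, -16.5, 0.3] hi [-52.9, 17.4, 9.7]
```

View pics/g6.png

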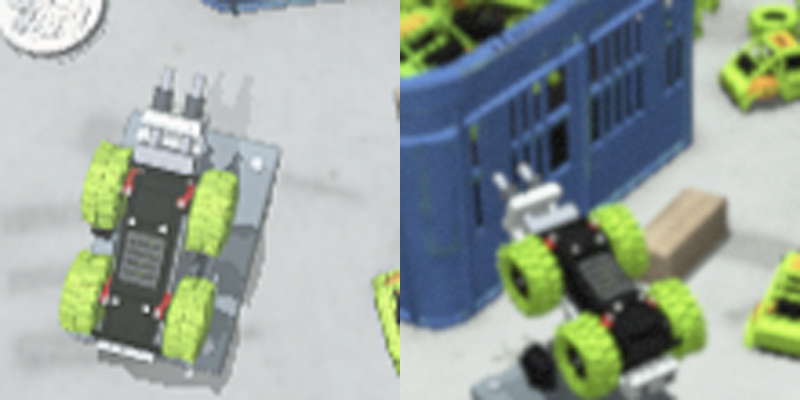

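The chassis lies flat and in line on the saddle, between the white lip at about (125,350) and the pushed-back jaw at about (170,155) in the top crop. All four wheels hang free and the arm is clear.

```bash
python3 -c "
from workcell import job
print(job.job_done())"
```

```text
the job is handed in; nothing more can be done
None
```

The chassis is set up on the stand, flat between the lip and the sprung jaw with all four wheels hanging free; it is released, and I handed the job in at about 13 s, though the hand-in call returned no verdict.

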